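# Fasten the keepsake box and set its number wheels

## Task

Fasten the wooden box on the coffee table: first swing its wire bail, which lies folded over the number wheels, up and over and press it fully down at the back onto the hook; then roll the three number wheels so that 2-5-3, read from left to right from the robot's side, stands squarely uppermost. Leave the things around the box where they are.

Things in the scene. Friction and masses are not known exactly. Their poses are not given: they have to be found in the camera images.
- box: shut wooden keepsake box, 150 (x) x 210 (y) x 90 mm high, too heavy to shift; origin at the centre of its underside. x points from its front (robot side) to its back, yawed up to 0.3 rad; y to the left seen from the robot; z up. On top: a row of three number wheels near the front, 34 mm before the centre; the hinge of a wire bail across the middle; a brass hook at the back
- bail (a joint): swing bail, a rectangular loop of 6 mm wire hinged across the box; 0 would be level towards the robot (bar 25 mm in front of the front face, 117 mm above the table); starts folded that way at a slant of 0.25 to 0.6; grows as the bar is raised; pi/2 upright; 3.0: at its stop, fully down under the hook's nose. The stiff hinge holds any angle; moving the bar takes 1 to 2 N; no snap, the bar passes the nose freely
- bail_hinge (a point): middle of the bail's hinge axis (along the box's y), on the box at x = 0, y = 0, 117 mm above the table. The bail's side arms run from here at y = +-95 mm; a thin cross wire joins them 34 mm from the hinge, and passes close over the wheels, in their way, while the bail is folded
- bail_bar (a point): middle of the bail's cross bar, 100 mm from the hinge axis; moves with the bail. The bar runs along the box's y, 95 mm to each side; 6 mm thick, with a 12 mm thick wooden sleeve from 25 to 80 mm on either side of the middle
- hook_seat (a point): where the middle of the bar lies when fully home on the hook: box x = 99 mm, y = 0, 131 mm above the table. The brass hook is 12 mm wide (y), reaches from x = 78 to 101 mm and up to 145 mm above the table; the bar and sleeves on either side of it can be pressed from above
- wheel_left (a joint): left (as seen from the robot) number wheel, numerals 0 to 7 every 0.785 rad. Value = 0.785 x the number uppermost (in line with the dark ridges on the cheeks between the wheels); grows as the wheel's top moves away from the robot (the box's +x), 30 mm of rim per rad. Stops 0.25 rad beyond 0 and 7: no rolling round from 7 to 0. No clicks; stays where left; rim drag about 0.7 N, so a fingertip dragged lightly over its top rolls it
- wheel_middle (a joint): middle number wheel, numerals 0 to 7 every 0.785 rad. Value = 0.785 x the number uppermost (in line with the dark ridges on the cheeks between the wheels); grows as the wheel's top moves away from the robot (the box's +x), 30 mm of rim per rad. Stops 0.25 rad beyond 0 and 7: no rolling round from 7 to 0. No clicks; stays where left; rim drag about 0.7 N, so a fingertip dragged lightly over its top rolls it
- wheel_right (a joint): right (as seen from the robot) number wheel, numerals 0 to 7 every 0.785 rad. Value = 0.785 x the number uppermost (in line with the dark ridges on the cheeks between the wheels); grows as the wheel's top moves away from the robot (the box's +x), 30 mm of rim per rad. Stops 0.25 rad beyond 0 and 7: no rolling round from 7 to 0. No clicks; stays where left; rim drag about 0.7 N, so a fingertip dragged lightly over its top rolls it
- wheel_left_top (a point): highest point of the left wheel's rim, where the set number stands; fixed on the box, 108 mm above the table. Light wood wheel, 60 mm diameter, 24 mm wide, axle along the box's y, 46 mm between wheel centres; its top 18 mm stand out of the box. Numerals upright as read from the robot's side. The 6 mm thick brass cheeks between wheels end lower, at 106 mm
- wheel_middle_top (a point): highest point of the middle wheel's rim, where the set number stands; fixed on the box, 108 mm above the table. Light wood wheel, 60 mm diameter, 24 mm wide, axle along the box's y, 46 mm between wheel centres; its top 18 mm stand out of the box. Numerals upright as read from the robot's side. The 6 mm thick brass cheeks between wheels end lower, at 106 mm
- wheel_right_top (a point): highest point of the right wheel's rim, where the set number stands; fixed on the box, 108 mm above the table. Light wood wheel, 60 mm diameter, 24 mm wide, axle along the box's y, 46 mm between wheel centres; its top 18 mm stand out of the box. Numerals upright as read from the robot's side. The 6 mm thick brass cheeks between wheels end lower, at 106 mm
- saucer: white saucer, 124 mm across, 12 mm high, beside the box; origin under its centre; leave alone
- cup: white cup with a handle, 72 mm across, 62 mm high, standing on the saucer; origin under its centre; leave alone
- remote: black remote control, 150 x 42 x 18 mm, lying beside the box; origin under its centre; leave alone
- candle_jar: amber glass candle jar, 68 mm across, 75 mm high, behind the box; origin under its centre; leave alone
- glasses_case: grey spectacle case, 60 x 160 x 40 mm, behind the box; origin under its centre; leave alone

How it is judged:
By the outcome, as a careful person would: the job done as asked, in the order asked, and still so for the second after the job is handed in, with the robot touching nothing.
It also fails if it takes over 72 s, if anything falls off the work surface, if the arm or the gripper's body presses on something with over 40 N, if the wrist force passes 120 N, or if a joint passes its speed limit or range.

## Robot

A 6-joint arm with a two-finger parallel gripper is mounted at the origin on the work surface. World frame = base frame: x ahead of the robot, y to its left, z up, the work surface at z = 0. Lengths are in m, angles in degrees, forces in N, time in s.
With the tool pointing down it reaches from about 0.3 to 0.775 m from the base axis. Payload 14.6 kg.
Tool frame: the origin (TCP) lies midway between the tips of the shut fingers; the grasp point (between the pads) lies 19 mm behind it; z points along the fingers, y is the line along which they close (so a half turn about z gives the same grasp; the last joint's range is limited). The gripper opens to 94 mm and grips with 3 to 60 N. Pads are 16 mm wide; open, the fingers measure 119 mm over their backs; the gripper's body (75 mm by 177 mm) begins 78 mm behind the grasp point.
Start: joints at [-71.024, 17.183, 87.147, -0, 75.671, -3.816], TCP at [0.213, -0.507, 0.205] pointing down, gripper open.
Joint ranges: [-173.82, 173.82], [-45.26, 126.66], [13.44, 144.39], [-59.66, 239.66], [0, 175.72], [-146.38, 146.38]. Speed limits (degrees/s): [127.2, 127.2, 147.25, 180, 180, 180].

## Interface

Orientations are given as a 3x3 rotation matrix whose columns are the frame's x, y, z axes.
In Python, from cell import monitor, get_image, camera_model, close_job gives the robot as it stands.
- The arm moves only by the tool servo_tool, never from a script. Its argument "deltas" is a list that holds one entry, the list of rows, each a list of 5 numbers: the finger opening in mm, from 0 to 94, then the shift along the tool's x, y, z in units of 0.1 m (1.0 is 0.1 m), then the turn about the tool's z in units of 180 degrees (1.0 is 180 degrees). In form: [[[gripper, x, y, z, yaw], ...]]. A call has 1 to 5 rows; each row shifts and turns the commanded pose from where the row before left it, along the tool's axes as they then stand; what a row does not reach is not made up. A row lasts 1/10 s, in which the tool goes at most 50 mm and 8.59 degrees, less where a joint would pass 70% of its speed; a pose out of reach is approached as far as the arm can. A call with a number of a shift or a turn outside -1 to 1 is refused whole. A call with a gripper value outside its range is refused whole. The fingers move at their own pace and stop on an object; the grip force is fixed at half the most. Time passes only in rows, so rows that do not move let the fingers close. It gives the time, the measured TCP pose, the force, the opening and the grip force at its end, in the units of the state.
- monitor.get_obs(): the state, without advancing time (a new reading comes with each control period).
- get_image(name): name is "side" or "top"; returns the picture (420x560x3 uint8, red, green, blue); there is no depth.
- camera_model(name): a dict with "mtx" (3x3 intrinsics, pixels), "cam_to_world" (4x4, takes a point from camera to world coordinates). Camera axes: x right, y down, z forward; pixel columns grow to the right and rows downward; lengths in m; the calibration is good to about 2 mm. A picture is of the moment at which its call begins. camera_model takes no time and is no camera call.
- close_job(): hands the job in; it is judged then, once.
The state is a dict: "time": time; "joint_pos": joint angles; "qd": joint speeds; "effort": joint torques, N m; "position": TCP position; "orientation": TCP orientation; "ft_force": force on the tool from outside, world axes, zero at the start; "torque": the same for the moment, N m; "gripper_width": finger opening in m; "finger_force": force on a finger pad.
Only numpy, scipy, OpenCV 4.12 (cv2) and the standard library are available. Lean on these libraries where they do the work, as an engineer would, in place of code of your own. Each camera call takes 0.05 s, during which the arm holds its last target. There are 200 camera calls.

## Working session

There is one attempt and no reset: what is moved stays moved. The work goes in short steps, Python scripts to look and compute and a tool call to move; the robot and the scene stay as the last step left them, time stands still between calls to the robot, and variables do not carry over. Pictures are saved under pics/ and viewed, at most 10 in all, crops included, and the job is handed in when it is done.

Besides the shell and the picture viewer there is one more tool, called after "Call:" as name([rows], argument=value, ...), one row to a line, values as JSON. servo_tool: Moves the arm, as the interface text tells. Its arguments: {"type":"object","properties":{"deltas":{"type":"array","items":{"type":"array","items":{"type":"array","items":{"type":"number"}}}}},"required":["deltas"]}

```bash
mkdir -p pics; ls
python3 - <<'E'
from cell import *
import cv2
for n in("top","side"):
    im=get_image(n); cv2.imwrite(f"pics/{n}0.png",im[:,:,::-1]); c=camera_model(n); print(c)
print(monitor.get_obs())
E
```

```text
pics
{'mtx': array([[430.09553376,   0.        , 282.04854096],
       [  0.        , 430.09553376, 204.08091982],
       [  0.        ,   0.        ,   1.        ]]), 'cam_to_world': array([[ 0.00590919, -0.98187699,  0.18942716,  0.47530768],
       [-0.99971228, -0.01020443, -0.0217076 ,  0.05144465],
       [ 0.02324719, -0.18924439, -0.98165479,  0.91624741],
       [ 0.        ,  0.        ,  0.        ,  1.        ]])}
{'mtx': array([[430.85846776,   0.        , 281.22085392],
       [  0.        , 430.85846776, 203.27078603],
       [  0.        ,   0.        ,   1.        ]]), 'cam_to_world': array([[-0.98486733, -0.12675966,  0.1181877 ,  0.52940754],
       [-0.17275518,  0.77255178, -0.61099869,  0.62868646],
       [-0.01385613, -0.62217019, -0.78275939,  0.82194385],
       [ 0.        ,  0.        ,  0.        ,  1.        ]])}
{'time': 0.1, 'joint_pos': array([-7.10234348e+01,  1.72136762e+01,  8.71785226e+01,  2.12833420e-03,
        7.56725340e+01, -3.81400962e+00]), 'qd': array([-0.05825412, -0.09040482, -0.18125199,  0.0174962 , -0.02811836,
        0.08755792]), 'effort': array([ 1.82989454e-03, -5.32645261e+01, -3.53281188e+01,  7.10114487e-02,
        2.34947907e-02, -6.10089728e-05]), 'position': array([ 0.21298869, -0.50680442,  0.20491816]), 'orientation': array([[ 9.21930473e-01,  3.87355253e-01, -3.33354829e-04],
       [ 3.87355380e-01, -9.21929847e-01,  1.08010062e-03],
       [ 1.11052884e-04, -1.12490447e-03, -9.99999361e-01]]), 'ft_force': array([0.1986531 , 0.93881474, 0.54681358]), 'torque': array([-0.0678209 ,  0.04387313,  0.00120211]), 'finger_force': 0.0, 'gripper_width': 0.0942873328061766}
```

View pics/top0.png

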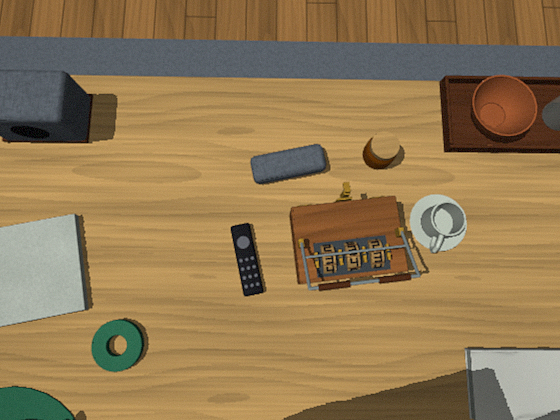

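View pics/side0.png

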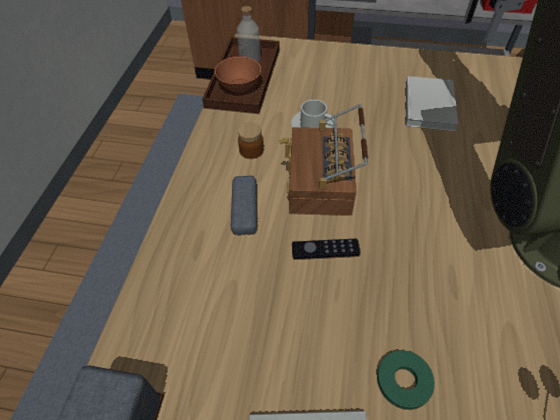

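Top view: box around (350,240), bail towards the robot with its bar near (365,283), cup/saucer (440,222), remote (247,260), case (290,163), candle (382,150). I'll zoom in on the box in both views.

```bash
cat > h.py <<'E'
from cell import *
import cv2, numpy as np
def ray(n,uv):
    c=camera_model(n);T=np.array(c["cam_to_world"]);d=T[:3,:3]@np.linalg.solve(c["mtx"],[uv[0],uv[1],1.]);return T[:3,3],d
def onz(n,uv,z):
    o,d=ray(n,uv);return o+d*(z-o[2])/d[2]
def proj(n,p):
    c=camera_model(n);T=np.linalg.inv(c["cam_to_world"]);q=c["mtx"]@(T[:3,:3]@np.array(p)+T[:3,3]);return q[:2]/q[2]
def tri(a,b):
    (o,d),(p,e)=ray("top",a),ray("side",b)
    s=np.linalg.lstsq(np.c_[d,-e],p-o,rcond=None)[0];x=o+d*s[0];y=p+e*s[1];return (x+y)/2,np.linalg.norm(x-y)
def crop(im,x,y,w,h,k,f):
    cv2.imwrite(f,cv2.resize(im[y:y+h,x:x+w,::-1],None,fx=k,fy=k,interpolation=cv2.INTER_CUBIC))
E
python3 - <<'E'
from h import *
a=cv2.imread("pics/top0.png")[:,:,::-1];crop(a,285,175,140,120,5,"pics/t1.png")
a=cv2.imread("pics/side0.png")[:,:,::-1];crop(a,275,100,100,120,5,"pics/s1.png")
E
```

```text
(no output)
```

View pics/t1.png

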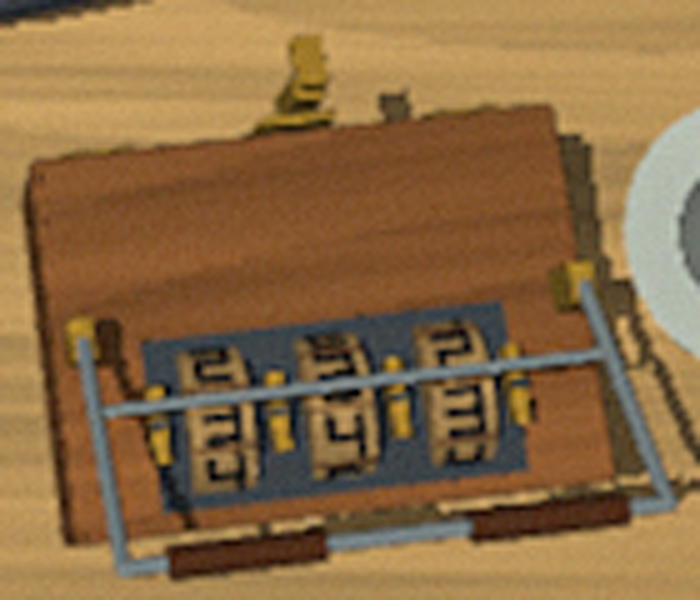

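View pics/s1.png

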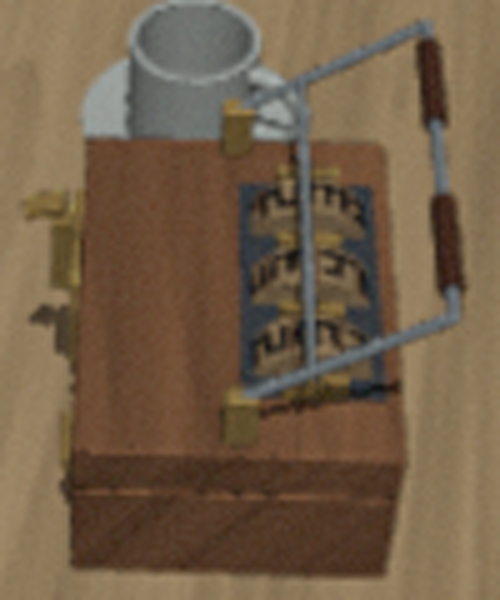

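Run:
```python
from h import *
np.set_printoptions(precision=4,suppress=True)
t=lambda u,v:(285+(u+.5)/5-.5,175+(v+.5)/5-.5); s=lambda u,v:(275+(u+.5)/5-.5,100+(v+.5)/5-.5)
C=[onz("top",t(*p),.09) for p in[(35,165),(553,107),(70,543),(612,482)]]
D=[onz("side",s(*p),.09) for p in[(75,458),(88,140),(403,462),(383,145)]]
print(np.array(C),np.mean(C,0));print(np.array(D),np.mean(D,0))
for q in(C,D):
  for a,b in((0,1),(2,3),(0,2),(1,3)):
    d=q[a]-q[b];print(np.linalg.norm(d),np.degrees(np.arctan2(d[1],d[0])))
H=[onz("top",t(*p),.117) for p in[(85,338),(580,280)]];print("hinge",H,np.mean(H,0))
a=tri(t(122,570),s(457,318));b=tri(t(670,503),s(425,28));print(a,b,(a[0]+b[0])/2,a[0]-b[0])
a=tri(t(108,411),s(311,368));b=tri(t(605,354),s(302,100));print(a,b,a[0]-b[0])
```

```text
[[ 0.6279  0.0145  0.09  ]
 [ 0.6533 -0.1904  0.09  ]
 [ 0.4827  0.001   0.09  ]
 [ 0.5069 -0.2067  0.09  ]] [ 0.5677 -0.0954  0.09  ]
[[ 0.6275  0.0206  0.09  ]
 [ 0.6547 -0.1872  0.09  ]
 [ 0.4841 -0.0004  0.09  ]
 [ 0.508  -0.2068  0.09  ]] [ 0.5686 -0.0934  0.09  ]
0.2064437428437139 97.06793167328331
0.209018486816064 96.65414889358718
0.14590469214474566 5.308582418693185
0.14735778516471576 6.325179069104946
0.20957587085194188 97.46383800184918
0.20769439096137646 96.61022824587282
0.1449333468958654 8.367971793840187
0.14800997533342533 7.611883634781363
hinge [array([ 0.5576, -0.0031,  0.117 ]), array([ 0.581 , -0.1898,  0.117 ])] [ 0.5693 -0.0964  0.117 ]
(array([ 0.4727, -0.0117,  0.1719]), np.float64(0.0006014560664680736)) (array([ 0.4968, -0.202 ,  0.1686]), np.float64(2.75747498493179e-05)) [ 0.4848 -0.1068  0.1703] [-0.0241  0.1902  0.0034]
(array([ 0.5294, -0.0103,  0.1328]), np.float64(9.058169738442133e-05)) (array([ 0.5515, -0.196 ,  0.1228]), np.float64(0.0023010762631845367)) [-0.022   0.1857  0.01  ]
```

Call:
servo_tool([
  [[30,0.2,-0.12,-0.1,0],[30,0.34,-0.22,-0.1,0],[30,0.34,-0.22,-0.1,0],[30,0.34,-0.22,-0.05,0],[30,0.34,-0.22,0,0]],
])

```text
time: 0.6
position: [0.3188, -0.3531, 0.241]
orientation: [[0.922, 0.387, 0.0], [0.387, -0.922, -0.001], [0.0, 0.001, -1.0]]
ft_force: [1.0, -0.6, -0.4]
gripper_width: 0.0574
finger_force: 0.0
```

Call:
servo_tool([
  [[30,0.34,-0.22,0,0],[30,0.34,-0.22,0,0],[30,0.34,-0.22,0,0],[30,0.34,-0.22,0,0],[30,0.34,-0.22,0,0]],
])

```text
time: 1.1
position: [0.4328, -0.1856, 0.2403]
orientation: [[0.922, 0.387, -0.0], [0.387, -0.922, 0.0], [-0.0, -0.0, -1.0]]
ft_force: [-0.1, -0.8, 0.2]
gripper_width: 0.03
finger_force: 0.0
```

Call:
servo_tool([
  [[30,0.34,-0.22,0,0],[30,0.34,-0.22,0,0],[30,0.12,-0.11,0,0],[30,0,0,0,-0.045],[30,0,0,0,-0.045]],
])

```text
time: 1.6
position: [0.4848, -0.1048, 0.24]
orientation: [[0.773, 0.634, -0.001], [0.634, -0.773, 0.0], [-0.001, -0.001, -1.0]]
ft_force: [0.0, 0.2, -0.2]
gripper_width: 0.0299
finger_force: 0.0
```

Call:
servo_tool([
  [[30,0,0,0,-0.046],[30,0,0,0,-0.046],[30,0,0,0,-0.046],[30,0,0,0,-0.046],[30,0,0,0,-0.046]],
])

```text
time: 2.1
position: [0.4845, -0.1054, 0.2402]
orientation: [[0.161, 0.987, -0.001], [0.987, -0.161, 0.0], [0.0, -0.001, -1.0]]
ft_force: [0.6, -0.3, 0.3]
gripper_width: 0.0306
finger_force: 0.0
```

Call:
servo_tool([
  [[14,0,0,0,-0.046],[14,0,0,0,-0.047],[14,0,0,0,0],[14,0,0,0,0]],
])

```text
time: 2.5
position: [0.4846, -0.1054, 0.2403]
orientation: [[-0.12, 0.993, -0.0], [0.993, 0.12, 0.0], [0.0, -0.0, -1.0]]
ft_force: [-0.3, 0.3, 0.7]
gripper_width: 0.014
finger_force: 0.0
```

Call:
servo_tool([
  [[22,0,0,0,0],[22,0,0,0.2,0],[22,0,0,0.25,0],[22,0,0,0.25,0],[22,0,0,0.15,0]],
])

```text
time: 3.0
position: [0.4841, -0.1053, 0.1537]
orientation: [[-0.121, 0.993, -0.002], [0.993, 0.121, 0.001], [0.001, -0.002, -1.0]]
ft_force: [-0.8, -0.6, 0.2]
gripper_width: 0.022
finger_force: 0.0
```

Run:
```python
from h import *
print(monitor.get_obs()["ft_force"],monitor.get_obs()["position"])
a=get_image("top");b=get_image("side")
A=cv2.resize(a[190:310,285:425,::-1],None,fx=3.5,fy=3.5);B=cv2.resize(b[80:200,285:385,::-1],None,fx=3.5,fy=3.5)
cv2.imwrite("pics/c1.png",np.hstack([A[:,:440],B]))
```

```text
[-0.82547889 -0.59583181  0.20134217] [ 0.48410169 -0.10526848  0.15368   ]
```

View pics/c1.png

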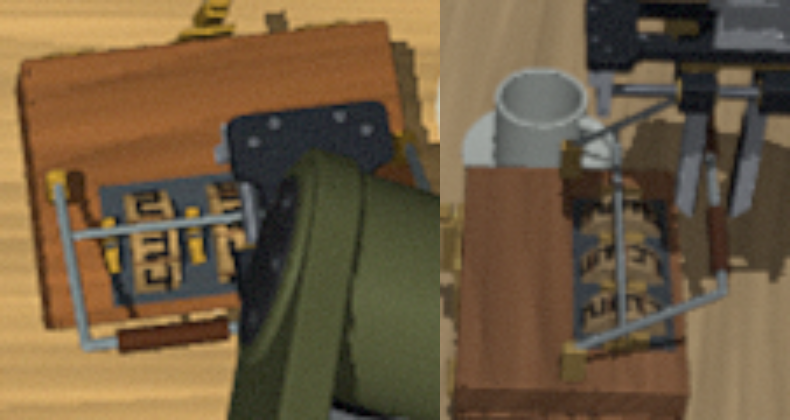

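Bar sits between the open fingers at (712,150) in the side half, nothing touched. I'll cage it loosely and follow the arc.

Call:
servo_tool([
  [[12,0,0,0,0],[12,0,0,0,0],[12,0,0.082,-0.113,0],[12,0,0.143,-0.139,0],[12,0,0.168,-0.108,0]],
])

```text
time: 3.6
position: [0.5238, -0.1008, 0.1937]
orientation: [[-0.123, 0.992, 0.001], [0.992, 0.123, -0.001], [-0.001, 0.001, -1.0]]
ft_force: [-2.9, -1.4, 2.1]
gripper_width: 0.0122
finger_force: 1.6
```

Call:
servo_tool([
  [[12,0,0.187,-0.073,0],[12,0,0.196,-0.033,0],[12,0,0.2,0.005,0],[12,0,0.194,0.046,0],[12,0,0.182,0.083,0]],
])

```text
time: 4.1
position: [0.6201, -0.0887, 0.1901]
orientation: [[-0.124, 0.992, 0.002], [0.992, 0.124, -0.001], [-0.001, 0.002, -1.0]]
ft_force: [-1.0, 0.2, 0.7]
gripper_width: 0.0124
finger_force: 0.3
```

Call:
servo_tool([
  [[12,0,0.161,0.117,0],[12,0,0.07,0.07,0],[12,0,0,0,0],[12,0,0,0,0]],
])

```text
time: 4.5
position: [0.6415, -0.0859, 0.1706]
orientation: [[-0.124, 0.992, 0.0], [0.992, 0.124, -0.0], [-0.0, 0.0, -1.0]]
ft_force: [-0.1, 0.7, -0.0]
gripper_width: 0.0123
finger_force: 0.0
```

Run:
```python
from h import *
print(monitor.get_obs()["ft_force"],monitor.get_obs()["position"])
a=get_image("top");b=get_image("side")
A=cv2.resize(a[150:290,285:425,::-1],None,fx=3,fy=3);B=cv2.resize(b[70:210,255:375,::-1],None,fx=3,fy=3)
cv2.imwrite("pics/c2.png",np.hstack([A,B]))
```

```text
[-0.14899161  0.69618403 -0.02877631] [ 0.64153654 -0.08588953  0.17058645]
```

View pics/c2.png

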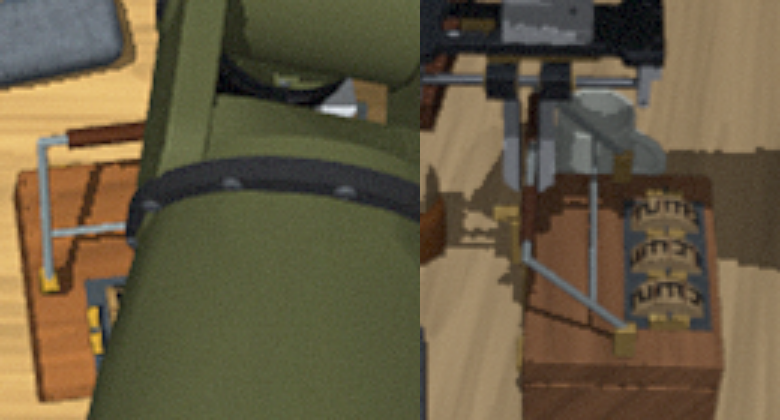

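Call:
servo_tool([
  [[12,0,0,-0.25,0],[12,0,0,-0.25,0],[0,0.18,0.05,0,0],[0,0.17,0.03,0,0],[0,0,0,0,0]],
])

```text
time: 5.1
position: [0.645, -0.0475, 0.2192]
orientation: [[-0.127, 0.992, -0.001], [0.992, 0.127, 0.001], [0.001, -0.001, -1.0]]
ft_force: [0.6, -0.7, -0.4]
gripper_width: 0.0009
finger_force: 0.0
```

Call:
servo_tool([
  [[0,0,0,0.15,0],[0,0,0.02,0.1,0],[0,0,0.03,0.12,0],[0,0,0.03,0.12,0],[0,0,0.03,0.12,0]],
])

```text
time: 5.6
position: [0.6634, -0.0478, 0.1646]
orientation: [[-0.125, 0.992, 0.023], [0.992, 0.125, 0.0], [-0.003, 0.023, -1.0]]
ft_force: [46.1, 9.5, 29.2]
gripper_width: 0.0002
finger_force: 26.8
```

Call:
servo_tool([
  [[0,0,0.02,0.1,0],[0,0,0,0.06,0],[0,0,0,0.03,0],[0,0,0,0,0]],
])

```text
time: 6.0
position: [0.6708, -0.0469, 0.1496]
orientation: [[-0.125, 0.991, 0.04], [0.992, 0.125, 0.0], [-0.005, 0.039, -0.999]]
ft_force: [69.9, 11.8, 27.8]
gripper_width: 0.0004
finger_force: 34.0
```

Call:
servo_tool([
  [[0,0,0.06,-0.05,0],[0,0,0.05,-0.2,0],[0,0,0,-0.25,0],[0,0,0,-0.25,0],[0,0,0,0,0]],
])

```text
time: 6.5
position: [0.6703, -0.0473, 0.2179]
orientation: [[-0.124, 0.992, 0.005], [0.992, 0.124, -0.001], [-0.001, 0.005, -1.0]]
ft_force: [-0.8, -0.3, 0.2]
gripper_width: 0.0003
finger_force: 0.0
```

Run:
```python
from h import *
print(monitor.get_obs()["ft_force"],monitor.get_obs()["position"])
a=get_image("top");b=get_image("side")
A=cv2.resize(a[150:290,285:425,::-1],None,fx=3,fy=3);B=cv2.resize(b[70:210,255:375,::-1],None,fx=3,fy=3)
cv2.imwrite("pics/c3.png",np.hstack([A,B]))
```

```text
[-0.79873419 -0.33106836  0.23109871] [ 0.67031178 -0.04731693  0.21788167]
```

View pics/c3.png

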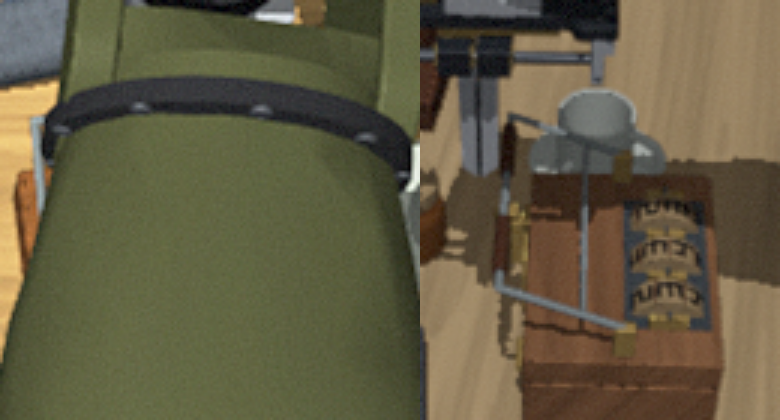

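```bash
cat >> h.py <<'E'
O=np.array([.5685,-.095,0]);EX=np.array([np.cos(.124),np.sin(.124),0]);EY=np.array([-EX[1],EX[0],0]);EZ=np.array([0,0,1.])
def W(x,y,z): return O+x*EX+y*EY+z*EZ
E
python3 - <<'E'
from h import *
for th in np.arange(2.2,3.01,.1):
    print(round(th,2),[proj("side",W(-.1*np.cos(th),y,.117+.1*np.sin(th))).round(1) for y in(.095,-.095)])
print([proj("side",W(0,y,.117)).round(1) for y in(.095,-.095)],"seen L 281.3,163.3 R 285,109.3; hinge L ~323.3,180 R 322.5,122")
E
```

```text
2.2 [array([296.8, 152.7]), array([299. ,  94.4])]
2.3 [array([292.9, 154.8]), array([295.6,  96.6])]
2.4 [array([289.5, 157.1]), array([292.5,  98.9])]
2.5 [array([286.4, 159.6]), array([289.8, 101.5])]
2.6 [array([283.7, 162.3]), array([287.4, 104.3])]
2.7 [array([281.5, 165.2]), array([285.5, 107.2])]
2.8 [array([279.8, 168.1]), array([283.9, 110.3])]
2.9 [array([278.6, 171.2]), array([282.8, 113.4])]
3.0 [array([277.8, 174.2]), array([282. , 116.5])]
[array([323.2, 179.8]), array([322.4, 121.9])] seen L 281.3,163.3 R 285,109.3; hinge L ~323.3,180 R 322.5,122
```

Call:
servo_tool([
  [[0,0,-0.1,0,0],[0,0,-0.1,0,0],[0,0,0,0.2,0],[0,0,0,0.2,0],[0,0,0,0.08,0]],
])

```text
time: 7.1
position: [0.6481, -0.0495, 0.1632]
orientation: [[-0.124, 0.992, -0.005], [0.992, 0.124, 0.001], [0.001, -0.005, -1.0]]
ft_force: [0.1, -0.2, 0.0]
gripper_width: 0.0006
finger_force: 0.0
```

Call:
servo_tool([
  [[0,0,0.01,0.05,0],[0,0,0.02,0.05,0],[0,0,0.02,0.05,0],[0,0,0,0,0]],
])

```text
time: 7.5
position: [0.6544, -0.0489, 0.1515]
orientation: [[-0.124, 0.992, -0.0], [0.992, 0.124, 0.0], [0.0, -0.0, -1.0]]
ft_force: [0.7, -0.4, 0.1]
gripper_width: 0.0004
finger_force: 0.0
```

```bash
cat >> h.py <<'E'
def barend():
    "left bar end: leftmost bluish wire pixels in the side view below the hook"
    b=get_image("side").astype(int); m=((b[...,2]-b[...,0])>8)&(b.sum(2)>200)
    r=m[150:190,268:330]; n,l,s,c=cv2.connectedComponentsWithStats(r.astype(np.uint8),connectivity=8)
    for i in range(1,n):
        if s[i,4]>8:
            ys,xs=np.nonzero(l==i); k=xs<=xs.min()+1
            print("comp",s[i]+[268,150,0,0,0],"left end",268+xs[k].mean(),150+ys[k].mean())
E
python3 -c "
from h import *
barend()"
```

```text
comp [279 164  43  15  77] left end 279.4 166.7
```

Call:
servo_tool([
  [[0,0,0.02,0.05,0],[0,0,0.02,0.05,0],[0,0,0.02,0.04,0],[0,0,0,0,0]],
])

```text
time: 7.95
position: [0.6604, -0.0482, 0.1376]
orientation: [[-0.124, 0.992, -0.0], [0.992, 0.124, 0.0], [0.0, -0.0, -1.0]]
ft_force: [-1.1, 0.2, -0.1]
gripper_width: 0.0008
finger_force: 0.0
```

Call:
servo_tool([
  [[0,0,0,0.02,0],[0,0,0,0,0]],
])

```text
time: 8.15
position: [0.6605, -0.0482, 0.1371]
orientation: [[-0.124, 0.992, 0.001], [0.992, 0.124, -0.0], [-0.0, 0.001, -1.0]]
ft_force: [-3.3, 0.1, 9.5]
gripper_width: 0.0007
finger_force: 4.6
```

```bash
python3 -c "
from h import *
barend()"
```

```text
comp [308 156   1  11  11] left end 308.0 161.0
comp [278 169  43  11  62] left end 278.2857142857143 171.71428571428572
```

Call:
servo_tool([
  [[0,0,0,0.015,0],[0,0,0,0,0],[0,0,0,-0.15,0],[0,0,0,-0.3,0],[0,-0.1,-0.2,-0.25,0]],
])

```text
time: 8.7
position: [0.6423, -0.0597, 0.2055]
orientation: [[-0.126, 0.992, 0.0], [0.992, 0.126, 0.0], [0.0, 0.0, -1.0]]
ft_force: [0.5, -0.3, -0.3]
gripper_width: 0.0003
finger_force: 0.0
```

Call:
servo_tool([
  [[0,-0.3,-0.35,0,0],[0,-0.35,-0.35,0,0],[0,-0.35,-0.35,0,0],[0,-0.35,-0.35,0,0],[0,-0.35,-0.35,0,0]],
])

```text
time: 9.2
position: [0.4878, -0.2523, 0.2049]
orientation: [[-0.124, 0.992, 0.001], [0.992, 0.124, -0.0], [-0.0, 0.001, -1.0]]
ft_force: [0.6, -1.0, -0.2]
gripper_width: 0.0007
finger_force: 0.0
```

Call:
servo_tool([
  [[0,-0.3,-0.35,0,0],[0,-0.2,-0.2,0,0],[0,0,0,0,0]],
])

```text
time: 9.5
position: [0.439, -0.3098, 0.205]
orientation: [[-0.121, 0.993, 0.0], [0.993, 0.121, -0.001], [-0.001, 0.0, -1.0]]
ft_force: [0.5, -0.1, -0.6]
gripper_width: 0.0004
finger_force: 0.0
```

Run:
```python
from h import *
barend()
a=get_image("top");cv2.imwrite("pics/top4.png",a[:,:,::-1]);b=get_image("side");cv2.imwrite("pics/side4.png",b[:,:,::-1])
for y in(.046,0,-.046): print("top apex",proj("top",W(-.034,y,.108)).round(1))
A=cv2.resize(a[215:265,305:395,::-1],(720,400),interpolation=cv2.INTER_CUBIC)
for y in(.046,0,-.046):
    u,v=proj("top",W(-.034,y,.108));p=(int((u+.5-305)*8),int((v+.5-215)*8));cv2.line(A,(p[0]-48,p[1]+4),(p[0]-40,p[1]+4),(0,0,255),1)
B=cv2.resize(b[100:185,270:350,::-1],(188,200))
cv2.imwrite("pics/c4.png",np.vstack([A,np.hstack([B,np.zeros((200,532,3),np.uint8)])]))
```

```text
comp [308 150   1   9   9] left end 308.0 154.0
comp [277 168  43  12  61] left end 277.85714285714283 170.85714285714286
top apex [328.2 258.1]
top apex [352.4 255.2]
top apex [376.5 252.4]
```

View pics/c4.png

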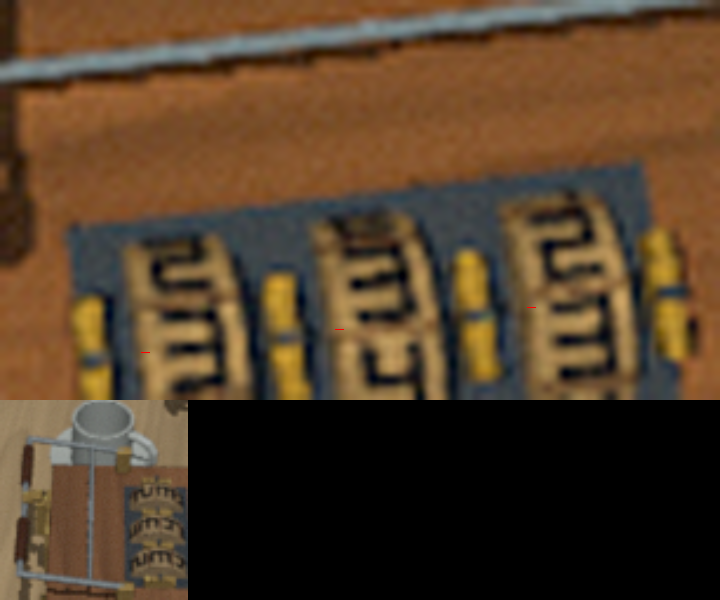

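```bash
cat >> h.py <<'E'
RX=-.034
def unroll(im,yc,n="top"):
    g=im.astype(np.float32).mean(2); ph=np.radians(np.arange(-50,51,1.)); ys=np.linspace(-.0115,.0115,24)
    P=np.array([[proj(n,W(RX+.03*np.sin(p),yc+y,.078+.03*np.cos(p))) for y in ys] for p in ph],np.float32)
    return ph,ys,cv2.remap(g,P[...,0],P[...,1],cv2.INTER_LINEAR)
def seps(im):
    out=[]
    for yc in(.046,0,-.046):
        ph,ys,U=unroll(im,yc); e=(np.abs(ys)>.007)&(np.abs(ys)<.0108); out.append((ph,U[:,e].mean(1),U))
    return out
E
python3 - <<'E'
from h import *
from scipy.signal import find_peaks
t=lambda u,v:(305+u/8-.5,215+v/8-.5)
for p in[(92,360),(284,338),(478,315),(672,291)]:
    q=onz("top",t(*p),.1065)-O;print("ridge",(q@EX).round(4),(q@EY).round(4))
im=cv2.imread("pics/top4.png")[:,:,::-1]; tiles=[]
for ph,f,U in seps(im):
    pk,_=find_peaks(-f,prominence=6);print([(round(np.degrees(ph[i])),round(float(f[i]))) for i in pk])
    tiles.append(cv2.resize(U[::-1,::-1],(230,580)))
cv2.imwrite("pics/u4.png",np.hstack(tiles))
E
```

```text
ridge -0.0338 0.069
ridge -0.034 0.0234
ridge -0.034 -0.0229
ridge -0.0337 -0.0695Traceback (most recent call last):
  File "<stdin>", line 7, in <module>
  File "h.py", line 32, in seps
    ph,ys,U=unroll(im,yc); e=(np.abs(ys)>.007)&(np.abs(ys)<.0108); out.append((ph,U[:,e].mean(1),U))
            ~~~~~~^^^^^^^
  File "h.py", line 27, in unroll
    P=np.array([[proj(n,W(RX+.03*np.sin(p),yc+y,.078+.03*np.cos(p))) for y in ys] for p in ph],np.float32)
                 ~~~~^^^^^^^^^^^^^^^^^^^^^^^^^^^^^^^^^^^^^^^^^^^^^^^
  File "h.py", line 8, in proj
    c=camera_model(n);T=np.linalg.inv(c["cam_to_world"]);q=c["mtx"]@(T[:3,:3]@np.array(p)+T[:3,3]);return q[:2]/q[2]
ValueError: time passes only in moves, steps and waits
```

```bash
sed -i '3i import functools; camera_model=functools.lru_cache(None)(camera_model)' h.py
python3 - <<'E'
from h import *
from scipy.signal import find_peaks
im=cv2.imread("pics/top4.png")[:,:,::-1]; tiles=[]
for ph,f,U in seps(im):
    pk,_=find_peaks(-f,prominence=6);print([(round(np.degrees(ph[i])),round(float(f[i]))) for i in pk])
    tiles.append(cv2.resize(U[::-1,::-1],(230,580)))
cv2.imwrite("pics/u4.png",np.hstack(tiles))
E
```

```text
[(-23, 90), (3, 101), (21, 83)]
[(-4, 102), (7, 99), (40, 72)]
[(-38, 79), (6, 98)][ WARN:0@0.300] global loadsave.cpp:1063 imwrite_ Unsupported depth image for selected encoder is fallbacked to CV_8U.
```

View pics/u4.png

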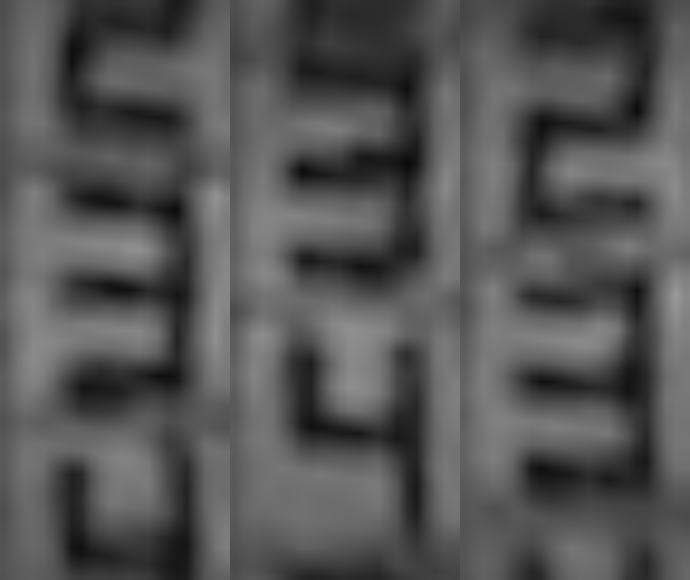

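Unrolled rims: left reads 3.0 (separators at +22/−23°), middle about 3.41 (separator 3|4 at −4°), right about 2.65 (separators at +6/−38°). Required: left −45°, middle +71°, right +16°. Starting with the right wheel.

Call:
servo_tool([
  [[0,0.3,0.23,0,0],[0,0.3,0.23,0,0],[0,0.3,0.23,0,0],[0,0.3,0.23,0.1,0],[0,0.31,0.24,0.2,0]],
])

```text
time: 10.15
position: [0.5388, -0.1407, 0.1754]
orientation: [[-0.126, 0.992, 0.003], [0.992, 0.126, -0.001], [-0.001, 0.003, -1.0]]
ft_force: [0.1, -0.3, -0.1]
gripper_width: 0.0008
finger_force: 0.0
```

Call:
servo_tool([
  [[0,0,0,0.25,0],[0,0,0,0.25,0],[0,0,0,0.1,0],[0,0,0,0.05,0],[0,0,0,0,0]],
])

```text
time: 10.65
position: [0.5374, -0.143, 0.1097]
orientation: [[-0.124, 0.992, 0.0], [0.992, 0.124, 0.0], [-0.0, 0.0, -1.0]]
ft_force: [0.4, 0.4, 0.6]
gripper_width: 0.0003
finger_force: 0.0
```

Call:
servo_tool([
  [[0,0,0,0.015,0],[0,0,0,0.01,0],[0,0,0,0,0]],
])

```text
time: 10.95
position: [0.5377, -0.1434, 0.1082]
orientation: [[-0.124, 0.992, 0.002], [0.992, 0.124, -0.001], [-0.001, 0.002, -1.0]]
ft_force: [-0.6, 1.2, 5.0]
gripper_width: 0.0006
finger_force: 2.4
```

Light contact (5 N). Drag 8.5 mm away, lift, clear and look.

Call:
servo_tool([
  [[0,0,0.028,0,0],[0,0,0.028,0,0],[0,0,0.029,0,0],[0,0,0,0,0],[0,0,0,-0.05,0]],
])

```text
time: 11.45
position: [0.5454, -0.1422, 0.1118]
orientation: [[-0.124, 0.992, -0.001], [0.992, 0.124, 0.0], [0.0, -0.001, -1.0]]
ft_force: [0.3, -0.6, -0.2]
gripper_width: 0.0002
finger_force: 0.0
```

Call:
servo_tool([
  [[0,0,0,-0.25,0],[0,-0.25,-0.2,-0.3,0],[0,-0.4,-0.25,0,0],[0,-0.4,-0.25,0,0],[0,-0.4,-0.3,0,0]],
])

```text
time: 11.95
position: [0.4634, -0.2998, 0.1673]
orientation: [[-0.125, 0.992, 0.0], [0.992, 0.125, -0.0], [-0.0, 0.0, -1.0]]
ft_force: [0.4, 0.3, -1.0]
gripper_width: 0.0005
finger_force: 0.0
```

```bash
cat > look.py <<'E'
from h import *
import sys
from scipy.signal import find_peaks
im=get_image("top"); cv2.imwrite("pics/"+sys.argv[1],im[:,:,::-1])
for ph,f,U in seps(im):
    pk,q=find_peaks(-f,prominence=4);print([(int(round(np.degrees(ph[i]))),int(f[i])) for i in pk])
E
python3 look.py top5.png
```

```text
[(-23, 91), (3, 102), (21, 81)]
[(-4, 103), (7, 100), (40, 73)]
[(-22, 89), (8, 98), (23, 85)]
```

Call:
servo_tool([
  [[0,0.4,0.17,0,0],[0,0.4,0.17,0,0],[0,0.4,0.17,0,0],[0,0.4,0.17,0,0],[0,0.4,0.17,0,0]],
])

```text
time: 12.5
position: [0.5238, -0.0878, 0.1671]
orientation: [[-0.124, 0.992, -0.0], [0.992, 0.124, 0.0], [0.0, -0.0, -1.0]]
ft_force: [-0.0, -0.1, 0.3]
gripper_width: 0.0002
finger_force: 0.0
```

Call:
servo_tool([
  [[0,0.36,0.17,0,0],[0,0,0,0.2,0],[0,0,0,0.25,0],[0,0,0,0.1,0],[0,0,0,0,0]],
])

```text
time: 13.0
position: [0.5355, -0.0517, 0.111]
orientation: [[-0.124, 0.992, -0.003], [0.992, 0.124, 0.0], [0.001, -0.002, -1.0]]
ft_force: [0.0, -0.5, 0.7]
gripper_width: 0.0001
finger_force: 0.0
```

Call:
servo_tool([
  [[0,0,0,0.03,0],[0,0,0,0.015,0],[0,0,0,0,0]],
])

```text
time: 13.3
position: [0.5364, -0.0518, 0.108]
orientation: [[-0.124, 0.992, 0.001], [0.992, 0.124, -0.0], [-0.0, 0.001, -1.0]]
ft_force: [0.4, -0.6, -0.5]
gripper_width: 0.0004
finger_force: 0.0
```

Call:
servo_tool([
  [[0,0,0,0.01,0],[0,0,0,0,0]],
])

```text
time: 13.5
position: [0.537, -0.0518, 0.1075]
orientation: [[-0.124, 0.992, 0.002], [0.992, 0.124, -0.0], [-0.001, 0.002, -1.0]]
ft_force: [-0.1, -0.1, 5.0]
gripper_width: 0.0003
finger_force: 2.6
```

Call:
servo_tool([
  [[0,0,-0.04,0,0],[0,0,-0.04,0,0],[0,0,-0.035,0,0],[0,0,0,0,0],[0,0,0,-0.05,0]],
])

```text
time: 14.0
position: [0.5249, -0.0531, 0.1119]
orientation: [[-0.124, 0.992, 0.0], [0.992, 0.124, -0.0], [-0.0, 0.0, -1.0]]
ft_force: [0.9, 0.6, -1.0]
gripper_width: 0.0003
finger_force: 0.0
```

Call:
servo_tool([
  [[0,0,0.06,0,0],[0,0,0.055,0,0],[0,0,0,0.05,0],[0,0,0,0,0]],
])

```text
time: 14.4
position: [0.5378, -0.0516, 0.1072]
orientation: [[-0.124, 0.992, 0.004], [0.992, 0.124, -0.0], [-0.001, 0.004, -1.0]]
ft_force: [3.8, 1.4, 9.9]
gripper_width: 0.0007
finger_force: 5.0
```

Call:
servo_tool([
  [[0,0,-0.04,0,0],[0,0,-0.04,0,0],[0,0,-0.035,0,0],[0,0,0,0,0],[0,0,0,-0.05,0]],
])

```text
time: 14.9
position: [0.5249, -0.053, 0.1113]
orientation: [[-0.124, 0.992, 0.0], [0.992, 0.124, 0.0], [-0.0, 0.0, -1.0]]
ft_force: [0.1, -0.1, -0.2]
gripper_width: 0.0005
finger_force: 0.0
```

Call:
servo_tool([
  [[0,0,0,-0.25,0],[0,-0.4,-0.2,-0.3,0],[0,-0.4,-0.2,0,0],[0,-0.4,-0.2,0,0],[0,-0.4,-0.2,0,0]],
])

```text
time: 15.4
position: [0.4655, -0.2201, 0.164]
orientation: [[-0.125, 0.992, -0.0], [0.992, 0.125, 0.0], [0.0, -0.0, -1.0]]
ft_force: [0.7, -0.3, -0.5]
gripper_width: 0.0004
finger_force: 0.0
```

Call:
servo_tool([
  [[0,-0.4,-0.1,0,0],[0,-0.3,0,0,0],[0,0,0,0,0]],
])

```text
time: 15.7
position: [0.4646, -0.2923, 0.1634]
orientation: [[-0.121, 0.993, -0.001], [0.993, 0.121, 0.0], [0.0, -0.001, -1.0]]
ft_force: [0.8, 0.4, 0.4]
gripper_width: 0.0005
finger_force: 0.0
```

```bash
python3 look.py top6.png
```

```text
[(-23, 86), (3, 107), (21, 88)]
[(-4, 104), (7, 101), (41, 74)]
[(-22, 88), (10, 98), (23, 83)]
```

Run:
```python
from h import *
a=cv2.imread("pics/top5.png")[:,:,::-1];b=cv2.imread("pics/top6.png")[:,:,::-1]
U=unroll(a,.046)[2];V=unroll(b,.046)[2];cc=lambda p,q:np.corrcoef(p.ravel(),q.ravel())[0,1]
print("same",cc(U[20:80],V[20:80]))
for s in range(36,54): print(s,round(cc(U[s:],V[:101-s]),3),end=" ")
for nm,yc in(("mid",0),("right",-.046)): print(nm,cc(unroll(a,yc)[2],unroll(b,yc)[2]))
```

```text
same 0.637691165781573
36 0.11 37 0.086 38 0.111 39 0.181 40 0.284 41 0.407 42 0.535 43 0.65 44 0.732 45 0.763 46 0.737 47 0.662 48 0.552 49 0.428 50 0.308 51 0.206 52 0.137 53 0.114 mid 0.9962091643206142
right 0.9965094426937074
```

Call:
servo_tool([
  [[0,0.36,0.17,0,0],[0,0.36,0.17,0,0],[0,0.37,0.18,0,0],[0,0.37,0.18,0,0],[0,0.37,0.18,0,0]],
])

```text
time: 16.25
position: [0.5297, -0.0942, 0.1641]
orientation: [[-0.125, 0.992, -0.0], [0.992, 0.125, 0.0], [0.0, -0.0, -1.0]]
ft_force: [1.0, -0.5, 1.4]
gripper_width: 0.0003
finger_force: 0.0
```

Call:
servo_tool([
  [[0,0,0,0.2,0],[0,0,0,0.22,0],[0,0,0,0.1,0],[0,0,0,0.03,0],[0,0,0,0,0]],
])

```text
time: 16.75
position: [0.5297, -0.0968, 0.1095]
orientation: [[-0.124, 0.992, -0.0], [0.992, 0.124, 0.0], [0.0, -0.0, -1.0]]
ft_force: [0.5, -0.1, -0.6]
gripper_width: 0.0006
finger_force: 0.0
```

Call:
servo_tool([
  [[0,0,-0.01,0.015,0],[0,0,0,0.012,0],[0,0,0,0,0]],
])

```text
time: 17.05
position: [0.5294, -0.0973, 0.108]
orientation: [[-0.124, 0.992, 0.002], [0.992, 0.124, -0.0], [-0.001, 0.002, -1.0]]
ft_force: [-1.6, 0.5, 6.7]
gripper_width: 0.0007
finger_force: 3.6
```

Call:
servo_tool([
  [[0,0,0.04,0,0],[0,0,0.04,0,0],[0,0,0.045,0,0],[0,0,0,0,0],[0,0,0,-0.05,0]],
])

```text
time: 17.55
position: [0.5409, -0.0955, 0.1115]
orientation: [[-0.124, 0.992, -0.0], [0.992, 0.124, 0.0], [0.0, -0.0, -1.0]]
ft_force: [-0.8, -0.2, -0.2]
gripper_width: 0.0003
finger_force: 0.0
```

Call:
servo_tool([
  [[0,0,-0.06,0,0],[0,0,-0.065,0,0],[0,0,0,0,0],[0,0,0,0.05,0],[0,0,0,0,0]],
])

```text
time: 18.05
position: [0.5296, -0.0972, 0.1078]
orientation: [[-0.124, 0.992, 0.003], [0.992, 0.124, -0.0], [-0.001, 0.003, -1.0]]
ft_force: [-2.0, 1.5, 13.7]
gripper_width: 0.0005
finger_force: 6.8
```

Call:
servo_tool([
  [[0,0,0.04,0,0],[0,0,0.04,0,0],[0,0,0.045,0,0],[0,0,0,0,0],[0,0,0,-0.05,0]],
])

```text
time: 18.55
position: [0.5411, -0.0955, 0.1112]
orientation: [[-0.124, 0.992, -0.0], [0.992, 0.124, 0.0], [0.0, -0.0, -1.0]]
ft_force: [-0.3, 0.2, 0.6]
gripper_width: 0.0007
finger_force: 0.0
```

Call:
servo_tool([
  [[0,0,0,-0.25,0],[0,-0.4,-0.2,-0.3,0],[0,-0.4,-0.2,0,0],[0,-0.4,-0.2,0,0],[0,-0.4,-0.2,0,0]],
])

```text
time: 19.05
position: [0.4818, -0.2626, 0.1645]
orientation: [[-0.125, 0.992, -0.0], [0.992, 0.125, 0.0], [0.0, -0.0, -1.0]]
ft_force: [-0.1, 1.1, -0.1]
gripper_width: 0.0004
finger_force: 0.0
```

```bash
python3 look.py top7.png
```

```text
[(-23, 85), (3, 106), (21, 92)]
[(-43, 84), (3, 99)]
[(-22, 91), (8, 98), (23, 85)]
```

Call:
servo_tool([
  [[0,0.39,0.167,0,0],[0,0.39,0.167,0,0],[0,0.39,0.167,0,0],[0,0.38,0.167,0,0],[0,0,0,0.2,0]],
])

```text
time: 19.6
position: [0.5315, -0.0954, 0.1461]
orientation: [[-0.128, 0.992, 0.004], [0.992, 0.128, -0.0], [-0.001, 0.004, -1.0]]
ft_force: [-0.5, -0.1, -0.4]
gripper_width: 0.0004
finger_force: 0.0
```

Call:
servo_tool([
  [[0,0,0,0.22,0],[0,0,0,0.1,0],[0,0,0,0.03,0],[0,0,0,0.022,0],[0,0,0,0,0]],
])

```text
time: 20.1
position: [0.5302, -0.0994, 0.1083]
orientation: [[-0.124, 0.992, 0.001], [0.992, 0.124, -0.0], [-0.0, 0.001, -1.0]]
ft_force: [-0.4, 0.6, 0.3]
gripper_width: 0.0004
finger_force: 0.0
```

Call:
servo_tool([
  [[0,0,0,0.015,0],[0,0,0,0,0],[0,0,0.036,0,0],[0,0,0.036,0,0],[0,0,0.036,0,0]],
])

```text
time: 20.6
position: [0.5416, -0.0981, 0.1077]
orientation: [[-0.124, 0.992, 0.003], [0.992, 0.124, -0.001], [-0.001, 0.003, -1.0]]
ft_force: [-0.5, -0.3, 6.7]
gripper_width: 0.0002
finger_force: 3.1
```

Call:
servo_tool([
  [[0,0,0,0,0],[0,0,0,-0.05,0],[0,0,0,-0.25,0],[0,-0.4,-0.2,-0.3,0],[0,-0.4,-0.2,0,0]],
])

```text
time: 21.1
position: [0.5128, -0.18, 0.1677]
orientation: [[-0.126, 0.992, 0.005], [0.992, 0.126, -0.002], [-0.003, 0.005, -1.0]]
ft_force: [0.9, -0.6, -0.6]
gripper_width: 0.0007
finger_force: 0.0
```

Call:
servo_tool([
  [[0,-0.4,-0.2,0,0],[0,-0.4,-0.2,0,0],[0,0,0,0,0]],
])

```text
time: 21.4
position: [0.4802, -0.2676, 0.1641]
orientation: [[-0.119, 0.993, 0.0], [0.993, 0.119, -0.001], [-0.001, 0.0, -1.0]]
ft_force: [-0.2, 0.1, -0.2]
gripper_width: 0.0003
finger_force: 0.0
```

```bash
python3 look.py top8.png
python3 - <<'E'
from h import *
I=[cv2.imread(f"pics/top{k}.png")[:,:,::-1] for k in(6,7,8)]
cc=lambda p,q:np.corrcoef(p.ravel(),q.ravel())[0,1]
for a,b in((0,1),(1,2)):
    U=unroll(I[a],0)[2];V=unroll(I[b],0)[2]
    print(sorted([(round(cc(U[:101-s],V[s:]),2),s) for s in range(0,65)])[-5:])
E
```

```text
[(-23, 85), (3, 106), (21, 89)]
[(-19, 101), (6, 103), (26, 83)]
[(-22, 91), (8, 100), (23, 86)]
[(np.float64(0.59), 50), (np.float64(0.59), 54), (np.float64(0.62), 51), (np.float64(0.62), 53), (np.float64(0.63), 52)]
[(np.float64(0.67), 26), (np.float64(0.73), 22), (np.float64(0.75), 25), (np.float64(0.78), 23), (np.float64(0.79), 24)]
```

Call:
servo_tool([
  [[0,0.4,0.187,0,0],[0,0.4,0.187,0,0],[0,0.4,0.187,0,0],[0,0.4,0.187,0,0],[0,0,0,0.2,0]],
])

```text
time: 21.95
position: [0.5386, -0.0904, 0.1459]
orientation: [[-0.129, 0.992, 0.005], [0.992, 0.129, -0.0], [-0.001, 0.005, -1.0]]
ft_force: [0.7, -1.2, -2.0]
gripper_width: 0.0002
finger_force: 0.0
```

Call:
servo_tool([
  [[0,0,0,0.22,0],[0,0,0,0.1,0],[0,0,0,0.03,0],[0,0,0,0.02,0],[0,0,0,0,0]],
])

```text
time: 22.45
position: [0.5372, -0.095, 0.1082]
orientation: [[-0.124, 0.992, 0.002], [0.992, 0.124, 0.0], [0.0, 0.002, -1.0]]
ft_force: [0.4, 2.2, 2.5]
gripper_width: 0.0001
finger_force: 1.6
```

Call:
servo_tool([
  [[0,0,0,0.01,0],[0,0,0,0,0]],
])

```text
time: 22.65
position: [0.5377, -0.0951, 0.108]
orientation: [[-0.124, 0.992, 0.004], [0.992, 0.124, 0.0], [-0.0, 0.004, -1.0]]
ft_force: [-0.4, 5.6, 10.5]
gripper_width: 0.0004
finger_force: 5.8
```

Call:
servo_tool([
  [[0,0,-0.012,0,0],[0,0,-0.011,0,0],[0,0,0,0,0],[0,0,0,-0.05,0],[0,0,0,-0.25,0]],
])

```text
time: 23.15
position: [0.5331, -0.0956, 0.1347]
orientation: [[-0.124, 0.992, -0.003], [0.992, 0.124, 0.001], [0.001, -0.003, -1.0]]
ft_force: [0.2, -1.4, 0.4]
gripper_width: 0.0006
finger_force: 0.0
```

Call:
servo_tool([
  [[0,-0.4,-0.2,-0.3,0],[0,-0.4,-0.2,0,0],[0,-0.4,-0.2,0,0],[0,-0.4,-0.2,0,0],[0,-0.1,0,0,0]],
])

```text
time: 23.65
position: [0.4752, -0.2749, 0.1643]
orientation: [[-0.12, 0.993, 0.0], [0.993, 0.12, -0.001], [-0.001, 0.0, -1.0]]
ft_force: [-0.1, -0.1, -0.9]
gripper_width: 0.0004
finger_force: 0.0
```

```bash
python3 look.py top9.png
python3 - <<'E'
from h import *
barend()
im=cv2.imread("pics/top9.png")
tiles=[cv2.resize(unroll(im,y)[2][::-1,::-1].clip(0,255).astype(np.uint8),(115,290)) for y in(.046,0,-.046)]
T=cv2.cvtColor(np.hstack(tiles),cv2.COLOR_GRAY2BGR); B=cv2.resize(get_image("side")[95:192,265:365,::-1],(400,388))
C=cv2.resize(im[135:305,230:470],(560,397))[:388]
top=np.hstack([B,T[:, :].copy() if 0 else cv2.copyMakeBorder(T,49,49,0,0,cv2.BORDER_CONSTANT)])
cv2.imwrite("pics/fin.png",top)
E
```

```text
[(-23, 85), (6, 107), (21, 89)]
[(-27, 100), (-19, 93), (3, 107), (26, 77)]
[(-22, 91), (10, 99), (23, 85)]
comp [278 169  42  11  61] left end 278.2857142857143 171.71428571428572
```

View pics/fin.png

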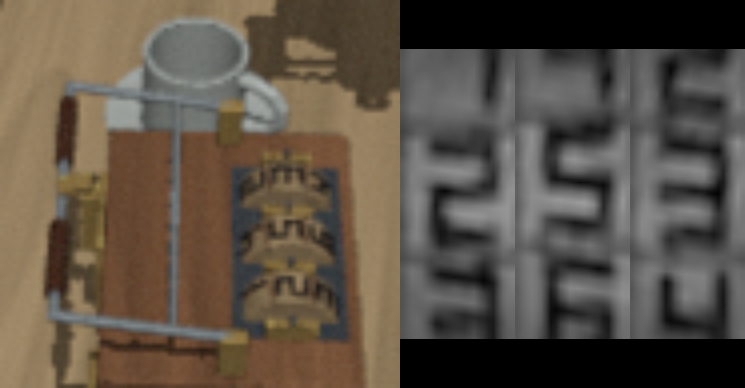

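It reads 2-5-3 and the bail lies under the hook (bar crossing the hook at (75,185)). I'll check the middle wheel's residual shift numerically.

Run:
```python
from h import *
cc=lambda p,q:np.corrcoef(p.ravel(),q.ravel())[0,1]
I={k:cv2.imread(f"pics/top{k}.png")[:,:,::-1] for k in(8,9)}
U=unroll(I[8],0)[2];V=unroll(I[9],0)[2]
print([(s,round(cc(U[10+s:90+s],V[10:90]),3)) for s in range(-2,9)])
for yc in(.046,0,-.046):
    ph,ys,X=unroll(I[9],yc)
    for e in((ys>.0085)&(ys<.0108),(ys<-.0085)&(ys>-.0108)):
        f=X[:,e].mean(1); d=np.degrees(ph); r=[]
        for lo,hi in((12,33),(-33,-12)):
            k=(d>=lo)&(d<=hi); g=f[k]; w=np.clip(np.percentile(g,35)-g,0,None); r.append((int(d[k][g.argmin()]),round(float((w*d[k]).sum()/w.sum()),1)))
        print(yc,r)
```

```text
[(-2, np.float64(0.714)), (-1, np.float64(0.842)), (0, np.float64(0.925)), (1, np.float64(0.945)), (2, np.float64(0.906)), (3, np.float64(0.819)), (4, np.float64(0.695)), (5, np.float64(0.551)), (6, np.float64(0.407)), (7, np.float64(0.283)), (8, np.float64(0.197))]
0.046 [(22, 22.8), (-23, -22.5)]
0.046 [(23, 23.3), (-24, -23.0)]
0 [(26, 27.7), (-19, -18.8)]
0 [(25, 26.0), (-19, -18.6)]
-0.046 [(23, 23.3), (-22, -21.6)]
-0.046 [(23, 24.0), (-23, -22.2)]
```

Call:
servo_tool([
  [[0,0.4,0.2,0,0],[0,0.42,0.2,0,0],[0,0.42,0.2,0,0],[0,0.42,0.22,0,0],[0,0,0,0.2,0]],
])

```text
time: 24.3
position: [0.54, -0.0904, 0.1456]
orientation: [[-0.131, 0.991, 0.005], [0.991, 0.131, -0.0], [-0.001, 0.004, -1.0]]
ft_force: [0.8, -1.0, 0.0]
gripper_width: 0.0004
finger_force: 0.0
```

Call:
servo_tool([
  [[0,0,0,0.22,0],[0,0,0,0.08,0],[0,0,0,0.02,0],[0,0,0,0,0],[0,0,0,0,0]],
])

```text
time: 24.8
position: [0.538, -0.0965, 0.1125]
orientation: [[-0.124, 0.992, 0.001], [0.992, 0.124, -0.0], [-0.001, 0.001, -1.0]]
ft_force: [-0.1, -0.1, 0.1]
gripper_width: 0.0006
finger_force: 0.0
```

Call:
servo_tool([
  [[0,0,0,0.02,0],[0,0,0,0.012,0],[0,0,0,0,0]],
])

```text
time: 25.1
position: [0.5377, -0.0965, 0.1084]
orientation: [[-0.124, 0.992, 0.0], [0.992, 0.124, -0.0], [-0.0, 0.0, -1.0]]
ft_force: [-0.7, 0.1, 0.4]
gripper_width: 0.0006
finger_force: 0.0
```

Call:
servo_tool([
  [[0,0,0,0.011,0],[0,0,0,0,0]],
])

```text
time: 25.3
position: [0.5383, -0.0964, 0.1081]
orientation: [[-0.124, 0.992, 0.002], [0.992, 0.124, -0.0], [-0.0, 0.002, -1.0]]
ft_force: [1.3, 1.7, 5.6]
gripper_width: 0.0005
finger_force: 3.3
```

Call:
servo_tool([
  [[0,0,-0.013,0,0],[0,0,-0.012,0,0],[0,0,0,0,0],[0,0,0,0,0]],
])

```text
time: 25.7
position: [0.5357, -0.0968, 0.1082]
orientation: [[-0.124, 0.992, 0.002], [0.992, 0.124, -0.0], [-0.001, 0.002, -1.0]]
ft_force: [-0.4, 1.4, 7.5]
gripper_width: 0.0006
finger_force: 3.9
```

Call:
servo_tool([
  [[0,0,0,-0.05,0],[0,0,0,-0.25,0],[0,-0.4,-0.2,-0.3,0],[0,-0.4,-0.2,0,0],[0,-0.4,-0.2,0,0]],
])

```text
time: 26.2
position: [0.4911, -0.2215, 0.1661]
orientation: [[-0.125, 0.992, 0.001], [0.992, 0.125, -0.001], [-0.001, 0.001, -1.0]]
ft_force: [-0.2, -0.6, -0.1]
gripper_width: 0.0003
finger_force: 0.0
```

Call:
servo_tool([
  [[0,-0.4,-0.2,0,0],[0,-0.1,0,0,0],[0,0,0,0,0]],
])

```text
time: 26.5
position: [0.4776, -0.2734, 0.165]
orientation: [[-0.122, 0.993, -0.0], [0.993, 0.122, 0.0], [0.0, -0.0, -1.0]]
ft_force: [-0.5, 0.2, 0.1]
gripper_width: 0.0
finger_force: 0.0
```

```bash
python3 look.py top10.png;  python3 - <<'E'
from h import *
barend()
cc=lambda p,q:np.corrcoef(p.ravel(),q.ravel())[0,1]
I={k:cv2.imread(f"pics/top{k}.png")[:,:,::-1] for k in(9,10)}
U=unroll(I[9],0)[2];V=unroll(I[10],0)[2]
print([(s,round(cc(U[10+s:90+s],V[10:90]),3)) for s in range(-2,9)])
a=cv2.imread("pics/top0.png").astype(int);d=np.abs(a-cv2.imread("pics/top10.png")).max(2)
for n,(x,y,w,h) in dict(remote=(225,215,45,90),case=(245,138,90,50),candle=(358,128,48,44),cup=(420,190,50,64)).items(): print(n,(d[y:y+h,x:x+w]>40).sum())
E
```

```text
[(-23, 85), (3, 106), (21, 88)]
[(-31, 103), (-23, 90), (-1, 111), (22, 81)]
[(-22, 90), (10, 98), (23, 86)]
comp [277 169  43  11  62] left end 277.8333333333333 171.33333333333334
[(-2, np.float64(0.274)), (-1, np.float64(0.41)), (0, np.float64(0.566)), (1, np.float64(0.722)), (2, np.float64(0.857)), (3, np.float64(0.947)), (4, np.float64(0.97)), (5, np.float64(0.918)), (6, np.float64(0.81)), (7, np.float64(0.667)), (8, np.float64(0.51))]
remote 0
case 124
candle 0
cup 205
```

Run:
```python
import cv2,numpy as np
a=cv2.imread("pics/top0.png").astype(int);b=cv2.imread("pics/top10.png").astype(int);d=np.abs(a-b).max(2)>40
for n,(x,y,w,h) in dict(case=(245,138,90,50),cup=(420,190,50,64)).items():
    ys,xs=np.nonzero(d[y:y+h,x:x+w]);print(n,xs.min()+x,xs.max()+x,ys.min()+y,ys.max()+y,np.median(xs)+x,np.median(ys)+y)
f=lambda im:np.array(cv2.minAreaRect(np.argwhere(((im[138:190,245:335,0]-im[138:190,245:335,2])>8)).astype(np.float32))[0])
print(f(a),f(b))
g=lambda im:np.argwhere(im[185:260,400:480].min(2)>150).mean(0)
print(g(a),g(b))
```

```text
case 302 334 183 187 321.0 186.0
cup 457 469 228 253 466.0 239.0
[25.44230652 42.78845978] [33.13461685 46.82691956]
[37.35230867 35.59013283] [36.89947781 34.64751958]
```

```bash
python3 -c "
from cell import close_job; print(close_job())"
```

```text
the job is handed in; nothing more can be done
None
```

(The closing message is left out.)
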